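# Settle a bearing cone in a ratchet-fed gauging nest

## Robot

A 6-joint arm with a two-finger parallel gripper is mounted at the origin on a cart in front of the work surface, level with it; the furniture and walls round the work are solid. World frame = base frame: x ahead of the robot, y to its left, z up, the work surface at z = 0. Lengths are in m, angles in rad, forces in N, time in s.
With the tool pointing down it reaches from about 0.3 to 0.75 m from the base axis. Payload 8.5 kg.
Tool frame: the origin (TCP) lies midway between the tips of the shut fingers; the grasp point (between the pads) lies 19 mm behind it (ctrl.hold_point_z is the distance from the TCP to the grasp point, in m); z points along the fingers, x is the direction in which the jaws open and shut, and the axes are right-handed (so a half turn about z gives the same grasp; the last joint's range is limited). The gripper opens to 88 mm and grips with 3 to 60 N. Pads are 18 mm wide; open, the fingers measure 123 mm over their backs; the gripper's body (75 mm by 187 mm) begins 45 mm behind the grasp point.
Start: joints at [1.098, 0.381, 1.297, -0, 1.464, -0.215], TCP at [0.14, 0.532, 0.239] pointing down, gripper open.
Joint ranges: [-3.11, 3.11], [-0.89, 2.33], [0.22, 2.48], [-1.42, 4.56], [0.17, 2.85], [-2.88, 2.88]. Speed limits (rad/s): [2.39, 2.39, 3.14, 3.14, 3.14, 3.14].

## Interface

Orientations are given as [roll, pitch, yaw] about the fixed x, y, z axes, in that order (R = Rz(yaw) Ry(pitch) Rx(roll)).
In Python, from rig import ctrl gives the robot as it stands.
- The arm moves only by the shell command python3 -m pendant 'ROWS' [OPENING] [FORCE]. ROWS is JSON, a list of rows, each a list of 2 entries, a list of its own where there are three numbers: the shift along the tool's x, y, z in mm, then the turn about the tool's z in rad. In form: [[[tx, ty, tz], yaw], ...]. A call has 1 to 20 rows; each row is the pose to reach, as a shift and turn from the pose commanded when the call began, along the tool's axes at that moment; what a row does not reach only later rows make up. A row lasts 1/12 s, in which the tool goes at most 41.7 mm and 7.16 degrees, less where a joint would pass 70% of its speed; a pose out of reach is approached as far as the arm can. A call with a gripper value outside its range is refused whole. OPENING is the closure, from -1 (fully open) to 1 (shut), set as the call begins (- or left out, the last holds). The fingers move at their own pace and stop on an object; FORCE is the grip in N (left out, the last holds). Time passes only in rows, so rows that repeat a pose let the fingers close. It gives the time, the measured TCP pose, the force and the opening at its end, in the units of the state.
- ctrl.sense(): the state, without advancing time (a new reading comes with each control period).
- ctrl.camera(name): name is "scene" or "top" or "wrist"; returns the picture (400x640x3 uint8, red, green, blue); there is no depth.
- ctrl.get_calibration(name): a dict with "fx", "fy", "cx", "cy" (pixels), "dist" ([k1, k2, p1, p2, k3] as OpenCV has them; the pictures are not rectified), "rvec" (rotation vector, rad) and "tvec" (3), from world to camera coordinates, as OpenCV has them; the wrist camera has in their place "T_tool_cam" (4x4, takes a point from camera to tool coordinates, whose origin is the TCP and whose axes are the tool frame's). Camera axes: x right, y down, z forward; pixel columns grow to the right and rows downward; lengths in m; the calibration is good to about 2 mm. A picture is of the moment at which its call begins: read the wrist's pose just before it. get_calibration takes no time and is no camera call.
- ctrl.close_job(): hands the job in, once; it reports no verdict.
Trained networks look in the newest picture that a camera, given by its name, has taken for a name from the list of things; names that differ only in an ending like _2 or _b are one class to them, and where a whole thing is asked for, a point or a joint stands for the part that bears it (a point fixed in the world has none). Each returns a list of dicts, best first, with "conf" (0 to 1); they miss things now and then, are a little off and sometimes report something else, mostly with a low value. They report only what shows in the picture. A call takes as long as a camera call.
- ctrl.recognise(camera, target): "position" ([x, y, z] in m, in the coordinates of the camera as it stood for that picture, good to about 4 mm: the middle of the surface that is visible of it).
- ctrl.trace(camera, target): "region" (400x640 bool, what is visible of it).
The state is a dict: "t": time; "joint_positions": joint angles; "qd": joint speeds; "effort": joint torques, N m; "tcp_pos": TCP position; "tool_rot": TCP orientation; "force": force on the tool from outside, world axes, zero at the start; "wrist_torque": the same for the moment, N m; "finger_gap": finger opening in m.
Only numpy, scipy, OpenCV 4.12 (cv2) and the standard library are available. Lean on these libraries where they do the work, as an engineer would, in place of code of your own. Each camera call takes 0.05 s, during which the arm holds its last target.

## Task

Settle the bearing cone in the V of the blue gauging fixture: turn the black knob clockwise, click by click, until you feel the cone stop against the V, then one more click and no harder, and let go so that the ratchet alone holds it clamped. Then tip the red tab of the pawl back until the pawl stays parked clear of the teeth, and turn the knob all the way back, leaving the cone settled in the V. Do not touch the cone, do not force the knob backwards while the pawl is in the teeth, and leave the things around the fixture where they lie.

Things in the scene. Friction and masses are not known exactly. Their poses are not given: they have to be found in the camera images.
- fixture: Fixed fixture: grey plate 130 x 274 x 8 mm with a blue housing and a steel V-block. Origin on the table under the knob's vertical axis; z up. The jaw feeds along the fixture's -y towards the V; the pawl stands on its +y side. The plate spans x -65 to 65 mm, y -187 to 87 mm. Seen at yaw 0 the robot looks along the fixture's +x.
- nest (a point): Point on the plate's top (z = 8 mm) at fixture x 0, y -120 mm, where the cone's origin lies when the cone is home in the V; axes as the fixture's.
- knob_grip (a point): Middle of the black fluted hand knob (40 mm diameter, 28 mm high, from z = 95 to 123 mm, on a 24 mm stem), on its vertical axis, 109 mm above the table. Everything else of the fixture stays below z = 92 mm. Grip the knob across its diameter from above; it is round, so any yaw will do.
- knob: The hand knob itself, part of the ratchet; its origin lies on the knob's axis at table height, and it turns with the ratchet.
- ratchet (a joint): Turn of knob and wheel in rad, growing clockwise seen from above; 0 (start) is wound fully back, stop at 3.4. One click is 0.349 rad (18 teeth); with the pawl in the teeth the wheel turns forward only and, let go, falls back to the last click reached (0, 0.349, 0.698, ... to within 0.04). Each click feeds the jaw 4 mm. Bare turning takes about 0.03 to 0.05 N m; 10 N of clamping adds 0.115 N m, and without the pawl this load turns the ratchet back by itself.
- toothed_wheel: Steel wheel, 124 mm diameter, with 18 saw teeth 5 mm high on its upper face (crests at z = 45 mm), fast on the knob's spindle; origin on the axis at table height.
- pawl (a joint): Tip angle of the pawl in rad about a level axis along the fixture's y, 52 mm above the table at fixture x -32 mm: about 0 with its tip in the teeth (rising to 0.15 over each crest), 1.45 tipped right back. It is held by its weight only: below about 0.65 it falls onto the teeth, beyond that it falls back and stays parked.
- pawl_lever: The pawl: a steel arm 32 mm long that points along the fixture's +x from the pivot to the teeth, and a red tab standing up from the pivot. Origin on the pivot axis, 52 mm above the table, at fixture x -32, y 50 mm.
- tab_top (a point): Top of the red tab (6 mm thick, 16 mm wide along the fixture's y from 61 to 77 mm, top 88 mm above the table, 36 mm above the pivot), at fixture x -32, y 69 mm while the pawl is in the teeth. Push it along the fixture's -x to tip the pawl back; tipped right back it lies level at z = 52 mm, reaching to fixture x -68 mm. The space around the tab is free; at z above 50 mm nothing but the pawl's bracket (to 60 mm) and the knob stands near it.
- jaw: Jaw fed along the fixture's -y, 4 mm a click; origin on the table under the knob's axis when wound back. Its white pad sits on a screwed stem set to a different length each time (15 mm range, not reported): feel the cone come home, at the 2nd to 6th click. The pad is sprung: 4 N as it begins to yield, then 1.8 N per mm (7.2 N a click). About 9 to 18 N is the right squeeze, over 22 N is too much.
- cone: Loose tapered roller bearing cone, 50 mm diameter, 18 mm high, lying flat on the plate between pad and V, 4 to 7 mm short of home and up to 3 mm to one side; origin at the centre of its underside.
- spare_cone: Bystander: another bearing cone, 50 mm diameter, 18 mm high, on the table; origin at its underside.
- plain_ring: Bystander: bright plain steel ring, 48 mm diameter, 12 mm high.
- tape: Bystander: roll of brown tape, 94 mm diameter, 24 mm high.
- pen: Bystander: black marker with a red cap, 132 mm long, 16 mm thick, behind the fixture.

How it is judged:
By the outcome, as a careful person would: the job done as asked, in the order asked, and still so for the second after the job is handed in, with the robot touching nothing.
It also fails if it takes over 72 s, if anything falls off the work surface, if the arm or the gripper's body presses on something with over 40 N, if the wrist force passes 120 N, or if a joint passes its speed limit or range.

## Working session

There is one attempt and no reset: what is moved stays moved. The work goes in short steps, Python scripts to look and compute and a shell command to move; the robot and the scene stay as the last step left them, time stands still between calls to the robot, and variables do not carry over. Pictures are saved under pics/ and viewed, and the job is handed in when it is done.

```bash
ls; mkdir -p pics; python3 - <<'E'
from rig import ctrl
import cv2,numpy as np
print(ctrl.sense())
for n in ("scene","top"):
    im=ctrl.camera(n); cv2.imwrite(f"pics/{n}0.png",im[:,:,::-1])
    c=ctrl.get_calibration(n); print(n,c)
    R=cv2.Rodrigues(np.array(c["rvec"],float))[0]; t=np.array(c["tvec"],float).ravel()
    for k in ("fixture","knob_grip","knob","tab_top","pawl_lever","cone","jaw","nest","toothed_wheel","tape","pen","spare_cone","plain_ring"):
        try: r=ctrl.recognise(n,k)
        except Exception as e: print(k,e); continue
        for d in r[:2]:
            print(n,k,round(d["conf"],2),np.round(R.T@(np.array(d["position"])-t),4))
print(ctrl.sense()["t"])
E
```

```text
pics
{'t': 0.0, 'joint_positions': array([ 1.09772946e+00,  3.81187550e-01,  1.29824131e+00, -3.30498940e-06,
        1.46358631e+00, -2.15278205e-01]), 'qd': array([ 3.43374872e-04, -1.62019650e-05,  4.49185880e-04,  1.33765280e-03,
       -8.19641796e-04, -3.68412415e-04]), 'effort': array([-4.20494707e-04, -4.37923515e+01, -2.24557990e+01,  7.13032857e-02,
        3.51930445e-02, -8.22416951e-05]), 'tcp_pos': array([0.14008267, 0.53157917, 0.23814886]), 'tool_rot': array([-3.14129199e+00,  1.39037792e-03,  1.31300823e+00]), 'force': array([ 0.48349888, -0.44668366, -0.07574826]), 'wrist_torque': array([-0.03595972,  0.01151225,  0.06144562]), 'finger_gap': 0.08832578967853452}
scene {'fx': 381.813990484451, 'fy': 381.813990484451, 'cx': 318.63524632608613, 'cy': 198.20095240115342, 'dist': array([-0.06067901,  0.        ,  0.        ,  0.        ,  0.        ]), 'rvec': array([ 2.10816345, -0.81905341,  0.4314903 ]), 'tvec': array([-0.48604857,  0.23249417,  0.69241209])}
scene fixture 0.96 [ 0.5037 -0.0581  0.02  ]
scene knob_grip 0.76 [ 0.5259 -0.0119  0.1163]
scene knob 0.55 [ 
[... 926 characters left out ...]
0.54685478,  1.1121022 ])}
top fixture 0.7 [ 0.5191 -0.0504  0.0055]
top fixture 0.22 [ 0.5258 -0.0088  0.04  ]
top knob_grip 0.88 [ 0.5271 -0.005   0.1185]
top knob 0.53 [ 0.5279 -0.0093  0.1197]
top knob 0.21 [ 0.5257 -0.0098  0.0423]
top cone 0.57 [ 0.5243 -0.1202  0.0215]
top jaw 0.3 [ 0.5298 -0.0045  0.1215]
top nest 0.76 [ 0.5225 -0.0543  0.0032]
top toothed_wheel 0.73 [ 0.5254 -0.0104  0.0394]
top tape 0.96 [ 0.6421 -0.3562  0.0252]
top pen 0.85 [0.6823 0.0072 0.014 ]
top pen 0.18 [ 0.5282 -0.012   0.0384]
top spare_cone 0.57 [ 0.4409 -0.3647  0.0144]
top spare_cone 0.55 [0.6819 0.0109 0.0123]
top plain_ring 0.48 [ 0.5274 -0.3474  0.0138]
top plain_ring 0.39 [0.682  0.0083 0.0128]
1.4
```

View pics/scene0.png

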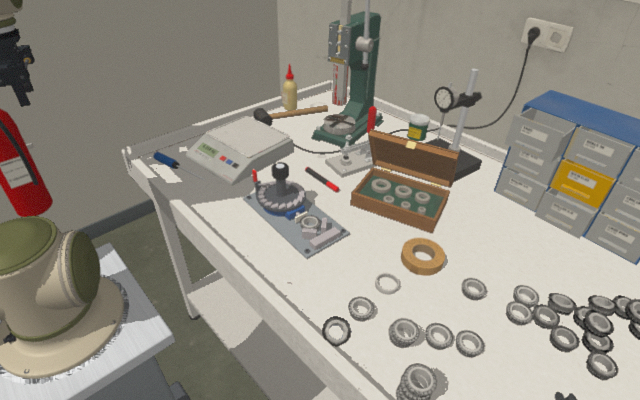

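View pics/top0.png

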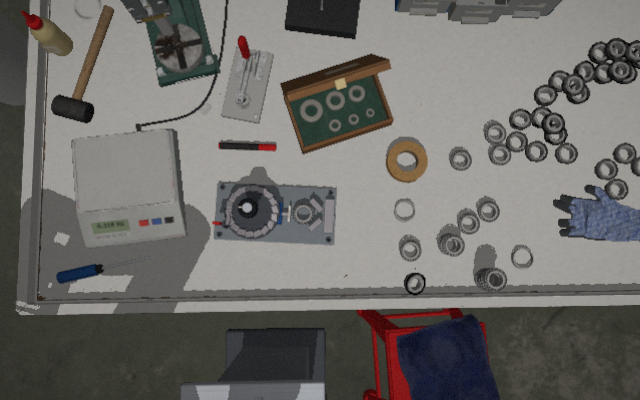

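The scene shows the fixture with the knob at (280,168) and red tab at (255,175). In the top view the plate's corners are about (217,181), (337,187), (333,244) and (214,238), with the knob at (247,208) and the tab at (219,223). Next I'll fit the fixture's pose.

```bash
python3 - <<'E'
from rig import ctrl
import cv2,numpy as np
for n,(x0,y0,x1,y1) in (("top",(200,165,350,260)),("scene",(230,150,360,260))):
    im=cv2.imread(f"pics/{n}0.png")[y0:y1,x0:x1]
    s=790//(x1-x0); s=min(s,598//(y1-y0))
    cv2.imwrite(f"pics/{n}0z.png",cv2.resize(im,None,fx=s,fy=s,interpolation=cv2.INTER_CUBIC)); print(n,s)
E
```

```text
top 5
scene 5
```

View pics/top0z.png

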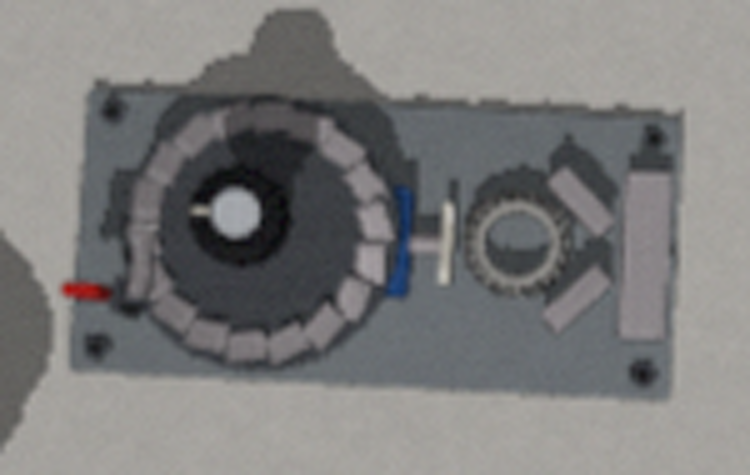

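View pics/scene0z.png

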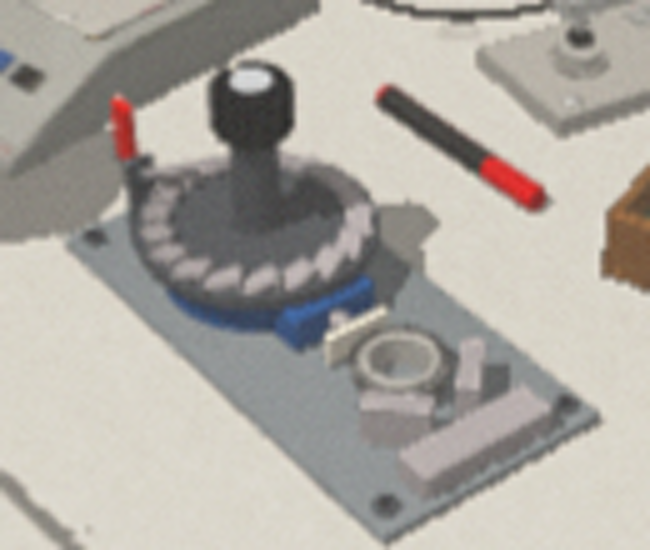

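```bash
cat > h.py <<'E'
from rig import ctrl
import cv2,numpy as np
from scipy.optimize import least_squares
def proj(n,P):
    c=ctrl.get_calibration(n)
    K=np.array([[c["fx"],0,c["cx"]],[0,c["fy"],c["cy"]],[0,0,1]])
    return cv2.projectPoints(np.array(P,float),np.array(c["rvec"],float),np.array(c["tvec"],float),K,np.array(c["dist"],float))[0][:,0]
def f2w(p,P):
    x,y,a=p; P=np.atleast_2d(np.array(P,float)); c,s=np.cos(a),np.sin(a)
    return np.c_[x+c*P[:,0]-s*P[:,1], y+s*P[:,0]+c*P[:,1], P[:,2]]
E
python3 - <<'E'
from h import *
C=np.array([[65,87,8],[65,-187,8],[-65,-187,8],[-65,87,8],[0,0,123]])/1000
tt=np.array([[95,84],[682,112],[668,398],[70,370],[238,213]])/5-.4+[200,165]
S=C[[3,2,1,4]]; ss=np.array([[66,240],[388,543],[600,415],[251,80]])/5-.4+[230,150]
def run(which):
    def f(p):
        r=[]
        if 't' in which: r.append((proj("top",f2w(p,C))-tt).ravel())
        if 's' in which: r.append((proj("scene",f2w(p,S))-ss).ravel())
        return np.concatenate(r)
    r=least_squares(f,[.52,-.01,0]); print(which,r.x,np.round(r.fun,1))
    return r.x
run('t');run('s');p=run('ts')
print("tab",f2w(p,[-.032,.069,.088]))
print(ctrl.get_calibration("wrist"))
E
```

```text
t [ 0.53162263 -0.00526921 -0.06121762] [-1.3  0.2  0.6  0.6  0.9 -0.  -0.3 -0.2  0.  -0.5]
s [ 0.5299934  -0.00671686 -0.06435457] [-0.6 -0.3 -0.4 -0.4  0.8  0.1  0.2  0.6]
ts [ 0.53118945 -0.00555051 -0.06283178] [-1.1  0.4  0.8  0.9  1.   0.3 -0.2 -0.1  0.2 -0.3 -0.5 -0.7 -0.2 -1.
  0.9 -0.5  0.3  0.2]
tab [[0.50358513 0.06532263 0.088     ]]
{'fx': 347.9332614174921, 'fy': 347.9332614174921, 'cx': 318.6295310491734, 'cy': 197.31503557884295, 'dist': array([-0.0364962,  0.       ,  0.       ,  0.       ,  0.       ]), 'T_tool_cam': array([[ 9.99999721e-01, -6.37225775e-04,  3.90069655e-04,
        -3.05885690e-04],
       [ 4.95518338e-04,  9.56399501e-01,  2.92061207e-01,
        -7.57699835e-02],
       [-5.59171352e-04, -2.92060932e-01,  9.56399550e-01,
        -1.45596881e-01],
       [ 0.00000000e+00,  0.00000000e+00,  0.00000000e+00,
         1.00000000e+00]])}
```

```bash
python3 -m pendant '[[[-40,49,6],-0.02],[[-80,98,12],-0.04],[[-120,147,20],-0.06],[[-160,196,28],-0.08],[[-200,245,36],-0.1],[[-240,294,44],-0.12],[[-280,343,52],-0.14],[[-320,392,60],-0.16],[[-360,441,65],-0.18],[[-400,490,68],-0.187],[[-420,515,68],-0.187],[[-420,515,68],-0.187],[[-420,515,68],-0.187],[[-420,515,68],-0.187],[[-420,515,68],-0.187],[[-420,515,68],-0.187],[[-420,515,68],-0.187],[[-420,515,68],-0.187],[[-420,515,68],-0.187],[[-420,515,68],-0.187]]' -0.3 25; python3 - <<'E'
from h import *
s=ctrl.sense(); print(s)
im=ctrl.camera("wrist"); cv2.imwrite("pics/w1.png",im[:,:,::-1])
c=ctrl.get_calibration("wrist"); T=c["T_tool_cam"]
from scipy.spatial.transform import Rotation as Ro
R=Ro.from_euler("xyz",s["tool_rot"]).as_matrix()
for k in ("knob_grip","tab_top"):
    for d in ctrl.recognise("wrist",k)[:2]:
        q=T[:3,:3]@np.array(d["position"])+T[:3,3]; print(k,d["conf"],q, R@q+s["tcp_pos"])
E
```

```text
t: 3.07
tcp_pos: [0.5305, -0.0046, 0.1709]
tool_rot: [-3.141, -0.0, 1.501]
force: [-0.0, 0.2, 0.3]
finger_gap: 0.0569
{'t': 3.0667, 'joint_positions': array([-2.32019879e-01,  4.07361583e-01,  1.46396250e+00,  1.49367999e-04,
        1.27052541e+00, -1.73322531e+00]), 'qd': array([ 0.00964274, -0.00539321, -0.00011688,  0.00037321, -0.00213888,
       -0.0014845 ]), 'effort': array([-8.26543216e-01, -4.22350430e+01, -2.03458339e+01, -4.49243817e-02,
        5.83968696e-02,  1.67048416e-03]), 'tcp_pos': array([ 0.5304798 , -0.00456721,  0.17094583]), 'tool_rot': array([-3.14136226e+00, -1.82330959e-04,  1.50116122e+00]), 'force': array([-0.02769614,  0.212309  ,  0.26999393]), 'wrist_torque': array([ 0.02931503, -0.00380925, -0.06409175]), 'finger_gap': 0.05689996811886351}
knob_grip 0.58 [-0.00198234 -0.00628503  0.05054504] [ 0.5240611  -0.00609745  0.12040188]
tab_top 0.59 [ 0.05226789 -0.03009081  0.11488443] [0.50407372 0.04969042 0.05607787]
```

View pics/w1.png

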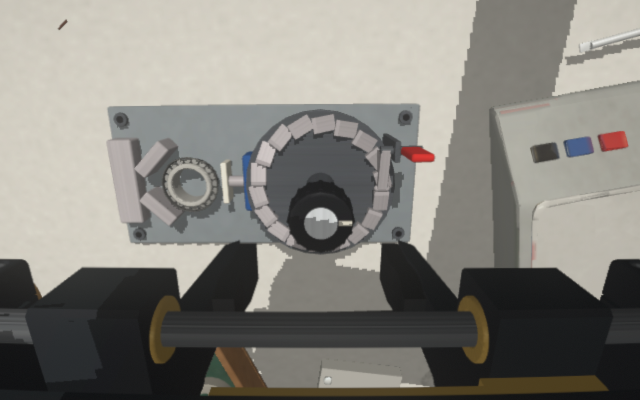

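The wrist view shows the knob's silver cap at (321,222), between the open fingers, with the red tab at (420,154) and the pad at (226,182), left of the wheel. I'll compute the knob's axis from the cap.

```bash
cat >> h.py <<'E'
from scipy.spatial.transform import Rotation as Ro
def wray(uv,z,s):
    c=ctrl.get_calibration("wrist"); T=np.array(c["T_tool_cam"])
    K=np.array([[c["fx"],0,c["cx"]],[0,c["fy"],c["cy"]],[0,0,1]])
    u=cv2.undistortPoints(np.array([[uv]],float),K,np.array(c["dist"]))[0,0]
    R=Ro.from_euler("xyz",s["tool_rot"]).as_matrix()
    d=R@T[:3,:3]@np.array([u[0],u[1],1]); o=R@T[:3,3]+s["tcp_pos"]
    return o+d*(z-o[2])/d[2]
E
python3 - <<'E'
from h import *
s=ctrl.sense()
im=cv2.imread("pics/w1.png"); z=im[170:260,270:370]; cv2.imwrite("pics/w1z.png",cv2.resize(z,None,fx=6,fy=6,interpolation=cv2.INTER_CUBIC))
print("cap",wray((321,222),.123,s))
for uv in ((109,107),(418,104),(404,241),(130,242)): print(wray(uv,.008,s))
p=(.5312,-.0055,-.0628)
print(f2w(p,np.array([[65,-187,8],[65,87,8],[-65,87,8],[-65,-187,8]])/1e3))
E
```

```text
cap [ 0.52952638 -0.00325737  0.123     ]
[ 0.45421544 -0.18268018  0.008     ]
[0.47126094 0.08535249 0.008     ]
[0.59909134 0.07336549 0.008     ]
[ 0.58187353 -0.19306733  0.008     ]
[[ 0.58433598 -0.19621069  0.008     ]
 [ 0.60153188  0.07724918  0.008     ]
 [ 0.47178814  0.08540782  0.008     ]
 [ 0.45459225 -0.18805205  0.008     ]]
```

View pics/w1z.png

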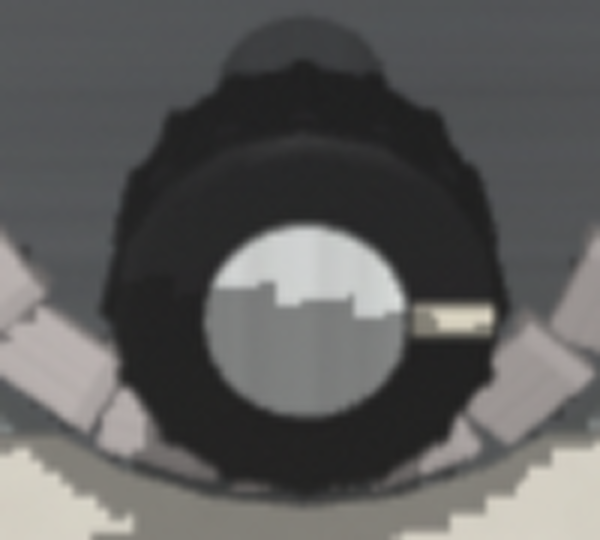

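```bash
python3 -m pendant '[[[0,0,25],0],[[0,0,50],0],[[0,0,70],0],[[0,0,79],0],[[0,0,79],0],[[0,0,79],0],[[0,0,79],0]]'; python3 - <<'E'
from rig import ctrl
s=ctrl.sense();print(s["effort"],s["wrist_torque"],s["force"])
E
python3 -m pendant '[[[0,0,0],0],[[0,0,0],0],[[0,0,0],0],[[0,0,0],0],[[0,0,0],0],[[0,0,0],0]]' 1 25;  python3 - <<'E'
from rig import ctrl
s=ctrl.sense();print(s["effort"],s["wrist_torque"],s["force"])
E
```

```text
t: 3.8
tcp_pos: [0.5317, -0.0055, 0.093]
tool_rot: [3.139, 0.0, 1.5]
force: [-0.0, 0.3, -0.1]
finger_gap: 0.0572
[ 2.80812004e-02 -4.40511131e+01 -1.68853337e+01 -2.28869717e-02
  7.62077468e-02  7.39683037e-04] [ 0.00653496  0.03051753 -0.02442331] [-0.00046163  0.30658466 -0.12087652]
t: 4.3
tcp_pos: [0.5315, -0.0037, 0.0925]
tool_rot: [3.14, -0.004, 1.5]
force: [2.7, 11.7, 3.3]
finger_gap: 0.0393
[-6.33914083e+00 -4.31681228e+01 -1.68637669e+01 -2.59824380e+00
 -1.96451345e-01 -3.91943031e-02] [ 1.93907386 -0.29167802 -0.04100173] [ 2.68459441 11.70561241  3.26358585]
```

```bash
python3 -m pendant '[[[1.5,0,0],0],[[3,0,0],0],[[3,0,0],0],[[3,0,0],0]]'; python3 - <<'E'
from rig import ctrl
s=ctrl.sense();print(s["effort"],s["wrist_torque"],s["force"])
E
```

```text
t: 4.63
tcp_pos: [0.5316, -0.0034, 0.0925]
tool_rot: [3.14, 0.001, 1.5]
force: [-2.1, -4.6, 5.1]
finger_gap: 0.0393
[ 2.42694251e+00 -4.20721221e+01 -1.61958575e+01  7.30606802e-01
 -1.60455974e-01  2.59498501e-02] [-0.43676998  0.29077752  0.03499795] [-2.12941825 -4.63237414  5.12703723]
```

```bash
cat > st.py <<'E'
from rig import ctrl
import numpy as np
F=[];T=[];E=[]
for i in range(4):
    ctrl.camera("scene"); s=ctrl.sense(); F.append(s["force"]);T.append(s["wrist_torque"]);E.append(s["effort"][5])
print("t",s["t"],"F",np.mean(F,0).round(2),"T",np.mean(T,0).round(3),"sdTz",np.std([x[2] for x in T]).round(3),"e6",np.mean(E).round(4),"yaw",s["tool_rot"][2].round(3),"tcp",s["tcp_pos"].round(4),"gap",s["finger_gap"].round(4),"j6",s["joint_positions"][5].round(3))
E
python3 st.py; python3 -m pendant '[[[-0.8,0,0],0.1],[[-0.8,0,0],0.2],[[-0.8,0,0],0.3],[[-0.8,0,0],0.37]]'; python3 st.py
```

```text
t: 5.17
tcp_pos: [0.5315, -0.0039, 0.0925]
tool_rot: [3.14, 0.0, 1.125]
force: [-1.6, -2.9, 6.7]
finger_gap: 0.0395Traceback (most recent call last):
  File "st.py", line 6, in <module>
    print("t",s["t"],"F",np.mean(F,0).round(2),"T",np.mean(T,0).round(3),"sdTz",np.std([x[2] for x in T]).round(3),"e6",np.mean(E).round(4),"yaw",s["tool_rot"][2].round(3),"tcp",s["tcp_pos"].round(4),"gap",s["finger_gap"].round(4),"j6",s["joint_positions"][5].round(3))
                                                                                                                                                                                                              ^^^^^^^^^^^^^^^^^^^^^
AttributeError: 'float' object has no attribute 'round'
Traceback (most recent call last):
  File "st.py", line 6, in <module>
    print("t",s["t"],"F",np.mean(F,0).round(2),"T",np.mean(T,0).round(3),"sdTz",np.std([x[2] for x in T]).round(3),"e6",np.mean(E).round(4),"yaw",s["tool_rot"][2].round(3),"tcp",s["tcp_pos"].round(4),"gap",s["finger_gap"].round(4),"j6",s["joint_positions"][5].round(3))
                                                                                                                                                                                                              ^^^^^^^^^^^^^^^^^^^^^
AttributeError: 'float' object has no attribute 'round'
```

```bash
sed -i 's/s\["finger_gap"\].round(4)/round(float(s["finger_gap"]),4)/' st.py; python3 st.py
```

```text
t 5.5667 F [-1.67 -2.5   6.05] T [-0.222  0.241 -0.02 ] sdTz 0.025 e6 -0.0191 yaw 1.13 tcp [ 0.5315 -0.0039  0.0925] gap 0.0393 j6 -1.359
```

```bash
python3 -m pendant '[[[0,0,0],0.1],[[0,0,0],0.2],[[0,0,0],0.25]]'; python3 st.py;  python3 -m pendant '[[[0,0,0],0.07],[[0,0,0],0.1],[[0,0,0],0.1]]'; python3 st.py
```

```text
t: 5.82
tcp_pos: [0.5313, -0.0041, 0.0925]
tool_rot: [3.14, 0.001, 0.875]
force: [-3.2, -4.3, 6.9]
finger_gap: 0.0393
t 6.0167 F [-3.31 -3.64  6.  ] T [-0.501  0.38  -0.035] sdTz 0.044 e6 0.2138 yaw 0.88 tcp [ 0.5313 -0.0041  0.0925] gap 0.0392 j6 -1.109
t: 6.27
tcp_pos: [0.5313, -0.0042, 0.0925]
tool_rot: [3.14, 0.001, 0.778]
force: [-3.5, -4.6, 6.1]
finger_gap: 0.0394
t 6.4667 F [-3.64 -4.24  6.69] T [-0.581  0.441 -0.011] sdTz 0.024 e6 0.0391 yaw 0.78 tcp [ 0.5312 -0.0042  0.0925] gap 0.0392 j6 -1.009
```

```bash
sed -i 's/range(4)/range(8)/; s/"sdTz"/"z",[round(float(x[2]),3) for x in T],"e",np.round(E,3),"sdTz"/' st.py; python3 -m pendant '[[[-1,0,0],0],[[-1,0,0],0]]'; python3 st.py;  python3 -m pendant '[[[0,0,0],0.1],[[0,0,0],0.2],[[0,0,0],0.3],[[0,0,0],0.349],[[0,0,0],0.349]]'; python3 st.py
python3 - <<'E'
from h import *
im=ctrl.camera("scene")[:,:,::-1][150:260,230:360]; cv2.imwrite("pics/s3.png",cv2.resize(im,None,fx=5,fy=5,interpolation=cv2.INTER_CUBIC))
E
```

```text
t: 6.63
tcp_pos: [0.5312, -0.0043, 0.0925]
tool_rot: [3.14, -0.002, 0.78]
force: [0.4, -0.6, 6.8]
finger_gap: 0.0395
t 7.0333 F [ 0.33 -0.09  6.29] T [ 0.03  -0.118 -0.042] z [-0.033, -0.024, -0.047, -0.022, -0.01, -0.094, -0.078, -0.028] e [-0.026 -0.023 -0.022 -0.022 -0.021 -0.021 -0.021 -0.021] sdTz 0.028 e6 -0.0221 yaw 0.78 tcp [ 0.5312 -0.0043  0.0925] gap 0.0395 j6 -1.011
t: 7.45
tcp_pos: [0.5309, -0.0045, 0.0925]
tool_rot: [3.14, -0.001, 0.428]
force: [-1.7, -2.4, 6.6]
finger_gap: 0.0392
t 7.85 F [-1.44 -1.99  6.92] T [-0.255  0.159  0.008] z [-0.001, -0.027, 0.001, -0.012, 0.001, 0.073, -0.002, 0.027] e [0.283 0.071 0.017 0.005 0.003 0.003 0.002 0.002] sdTz 0.028 e6 0.0483 yaw 0.431 tcp [ 0.5309 -0.0045  0.0925] gap 0.0393 j6 -0.662
```

View pics/s3.png

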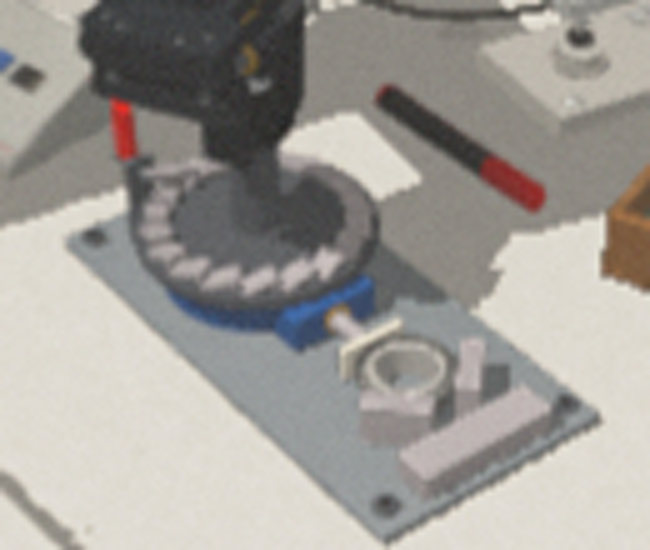

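```bash
cat > e.py <<'E'
from rig import ctrl
import numpy as np
s=ctrl.sense(); print("  e6",round(float(s["effort"][5]),4),"Tz",round(float(s["wrist_torque"][2]),3),"yaw",round(float(s["tool_rot"][2]),4))
E
python3 -m pendant '[[[-0.4,0.2,0],0],[[-0.4,0.2,0],0],[[-0.4,0.2,0],0],[[-0.4,0.2,0],0]]' | grep force; python3 e.py
for i in 1 2 3; do python3 -m pendant '[[[0,0,0],0.08],[[0,0,0],0.08],[[0,0,0],0.08],[[0,0,0],0.08]]' | grep force; python3 e.py; done
python3 -m pendant '[[[0,0,0],0.07],[[0,0,0],0.10],[[0,0,0],0.10],[[0,0,0],0.10]]' | grep -v gap; python3 e.py; python3 st.py
python3 - <<'E'
from h import *
im=ctrl.camera("scene")[:,:,::-1][150:260,230:360]; cv2.imwrite("pics/s4.png",cv2.resize(im,None,fx=5,fy=5,interpolation=cv2.INTER_CUBIC))
E
```

```text
force: [0.3, 1.0, 6.2]
  e6 0.0048 Tz -0.014 yaw 0.4309
force: [-0.0, -0.0, 7.1]
  e6 0.0439 Tz -0.011 yaw 0.351
force: [-1.8, -0.0, 5.5]
  e6 0.0605 Tz 0.061 yaw 0.2711
force: [-1.0, -0.7, 7.2]
  e6 0.0741 Tz 0.076 yaw 0.1911
t: 9.57
tcp_pos: [0.5305, -0.0047, 0.0925]
tool_rot: [3.141, -0.001, 0.091]
force: [-0.8, -0.3, 7.8]
  e6 0.1552 Tz 0.096 yaw 0.0911
t 9.9667 F [-1.8  -0.48  7.62] T [-0.128  0.241  0.084] z [0.101, 0.068, 0.111, 0.113, 0.05, 0.073, 0.05, 0.103] e [0.101 0.089 0.087 0.086 0.086 0.086 0.086 0.086] sdTz 0.025 e6 0.0885 yaw 0.091 tcp [ 0.5305 -0.0047  0.0925] gap 0.0392 j6 -0.323
```

View pics/s4.png

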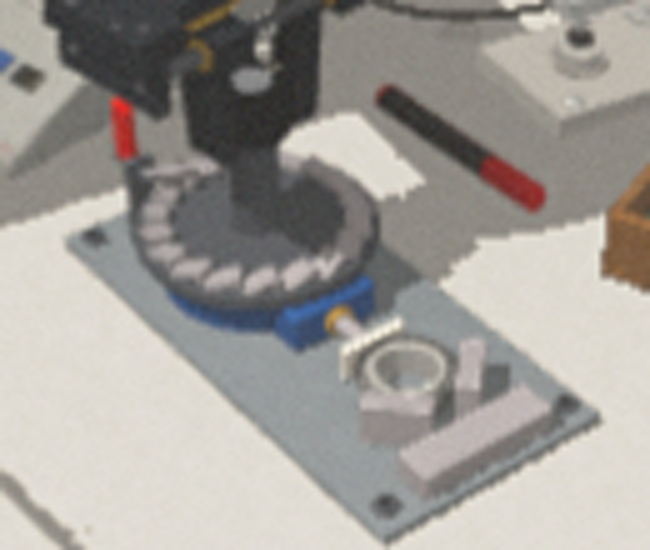

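```bash
python3 - <<'E'
from h import *
p=(.5307,-.0045,-.0628)
off=np.array([230,150])
for dy in (0,4,7):
    print(dy,((proj("scene",f2w(p,[0,-.120+dy/1e3,.026]))-off+.4)*5).round(1), ((proj("top",f2w(p,[0,-.120+dy/1e3,.026]))-[200,165]+.4)*5).round(1))
a=cv2.imread("pics/scene0z.png");b=cv2.imread("pics/s3.png");c=cv2.imread("pics/s4.png")
w=np.hstack([x[270:470,270:530] for x in (a,b,c)]); cv2.imwrite("pics/cmp.png",w)
im=ctrl.camera("top")[:,:,::-1]; cv2.imwrite("pics/t4.png",im)
t0=cv2.imread("pics/top0.png"); 
cv2.imwrite("pics/cmpt.png",np.vstack([cv2.resize(x[190:235,265:345],None,fx=6,fy=6,interpolation=cv2.INTER_CUBIC) for x in (t0,im)]))
E
```

```text
0 [[405.5 365.5]] [[530.4 247.5]]
4 [[400.2 361.1]] [[521.5 247. ]]
7 [[396.3 357.8]] [[514.8 246.7]]
```

View pics/cmp.png

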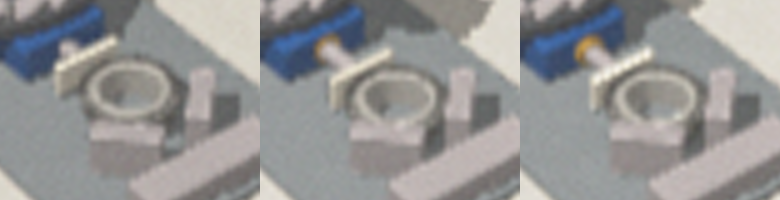

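View pics/cmpt.png

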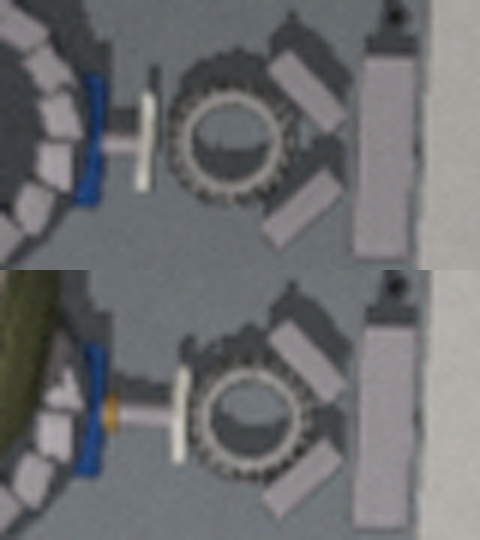

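```bash
python3 - <<'E'
from h import *
a=cv2.imread("pics/s3.png");b=cv2.imread("pics/s4.png");z=cv2.imread("pics/scene0z.png")
def tm(p,q,x0,y0,x1,y1,m=25):
    t=p[y0:y1,x0:x1]; S=q[y0-m:y1+m,x0-m:x1+m]
    r=cv2.matchTemplate(S,t,cv2.TM_CCOEFF_NORMED); _,v,_,l=cv2.minMaxLoc(r); return (l[0]-m,l[1]-m),round(v,3)
print("s3->s4 pad",tm(a,b,335,312,408,385)); print("cone",tm(a,b,360,335,450,395)); print("orange",tm(a,b,325,302,352,330)); print("Vblock",tm(a,b,455,335,500,400),"plate",tm(a,b,365,480,420,550-26))
print("0->s3 cone",tm(z,a,358,330,448,392), "0->s4", tm(z,b,358,330,448,392))
print("0->s3 pad",tm(z,a,320,300,390,368), "0->s4", tm(z,b,320,300,390,368))
w=np.hstack([cv2.resize(x[290:400,310:450],None,fx=2.8,fy=2.8) for x in (a,b)]); cv2.imwrite("pics/cmp2.png",w)
E
```

```text
s3->s4 pad ((0, 1), 0.97)
cone ((1, 0), 0.967)
orange ((2, 1), 0.937)
Vblock ((0, 0), 0.997) plate ((0, 0), 0.995)
0->s3 cone ((6, 10), 0.797) 0->s4 ((7, 10), 0.801)
0->s3 pad ((10, 10), 0.706) 0->s4 ((11, 11), 0.712)
```

View pics/cmp2.png

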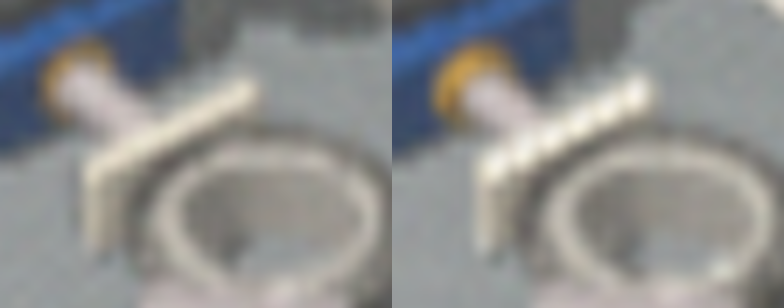

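```bash
python3 - <<'E'
from h import *
g=lambda f:cv2.cvtColor(cv2.imread(f),cv2.COLOR_BGR2GRAY).astype(np.float32)
z,a,b=g("pics/scene0z.png"),g("pics/s3.png"),g("pics/s4.png")
def ecc(p,q,box,init=(0,0)):
    x0,y0,x1,y1=box; W=np.array([[1,0,init[0]],[0,1,init[1]]],np.float32)
    m=np.zeros(p.shape,np.uint8); m[y0:y1,x0:x1]=255
    t=p[y0:y1,x0:x1]
    W[:,2]+= [x0,y0]
    cc,W=cv2.findTransformECC(t,q,W,cv2.MOTION_TRANSLATION,(3,500,1e-7),None,5)
    return (W[:,2]-[x0,y0]).round(2),round(cc,3)
for n,bx in dict(pad=(333,312,408,385),padleft=(333,330,365,385),cone=(362,335,450,395),conein=(375,340,440,392),stem=(340,312,368,345),orange=(322,302,352,335),V1=(455,335,500,400),V2=(360,390,440,445),blue=(275,310,325,350)).items():
    try: print(n,ecc(a,b,bx))
    except Exception as e: print(n,"fail")
t0=cv2.cvtColor(cv2.imread("pics/top0.png"),cv2.COLOR_BGR2GRAY).astype(np.float32);t4=cv2.cvtColor(cv2.imread("pics/t4.png"),cv2.COLOR_BGR2GRAY).astype(np.float32)
for n,bx,i in (("pad",(286,203,293,223),(6,0)),("cone",(293,201,315,227),(3,0)),("cone2",(293,201,315,227),(2,.5)),("V",(322,195,336,235),(0,0)),("plate",(330,185,342,245),(0,0)),("blue",(276,200,284,226),(0,0))):
    try: print("top",n,ecc(t0,t4,bx,i))
    except Exception as e: print(n,"fail")
for t in (t0,t4):
    print(t[205:220,284:302].mean(0).round(0))
E
```

```text
pad (array([0.53, 0.52]), 0.979)
padleft (array([0.03, 0.73]), 0.985)
cone (array([0.52, 0.47]), 0.972)
conein (array([0.56, 0.29]), 0.968)
stem (array([0.32, 0.36]), 0.986)
orange (array([-0.36, -0.32]), 0.976)
V1 (array([0.05, 0.05]), 0.997)
V2 (array([-0.12,  0.08]), 0.994)
blue (array([-0.4 ,  0.07]), 0.994)
top pad (array([5.48, 0.53]), 0.911)
top cone (array([2.52, 0.93]), 0.699)
top cone2 (array([2.52, 0.94]), 0.699)
top V (array([-0.24, -0.05]), 0.972)
top plate (array([ 0.03, -0.02]), 0.998)
top blue (array([-0.06,  0.25]), 0.939)
[100.  99.  98. 104. 140. 166. 123.  88.  97.  81.  84.  96. 109.  96.
  95.  94.  96.  93.]
[ 96. 105. 105. 105. 105. 106. 108. 108. 108. 125. 163. 164.  97.  84.
  99. 113. 102.  90.]
```

```bash
for i in 1 2 3 4; do python3 -m pendant '[[[-0.1,0,0],0.08],[[-0.1,0,0],0.08],[[-0.1,0,0],0.08],[[-0.1,0,0],0.08]]' | grep force; python3 e.py; done
python3 -m pendant '[[[0,0,0],0.05],[[0,0,0],0.05],[[0,0,0],0.05],[[0,0,0],0.05]]' | grep -v gap; python3 e.py; python3 st.py
python3 - <<'E'
from h import *
im=ctrl.camera("scene")[:,:,::-1]; cv2.imwrite("pics/s5full.png",im);im=im[150:260,230:360]; cv2.imwrite("pics/s5.png",cv2.resize(im,None,fx=5,fy=5,interpolation=cv2.INTER_CUBIC))
E
```

```text
force: [-1.6, -0.6, 7.9]
  e6 0.1148 Tz 0.099 yaw 0.0113
force: [-1.5, -1.2, 7.8]
  e6 0.1313 Tz 0.15 yaw -0.0686
force: [-1.6, -0.5, 7.2]
  e6 0.1456 Tz 0.123 yaw -0.1486
force: [-1.8, -1.4, 8.4]
  e6 0.0825 Tz 0.089 yaw -0.2287
t: 11.73
tcp_pos: [0.53, -0.0046, 0.0925]
tool_rot: [3.141, -0.001, -0.279]
force: [-0.9, 0.3, 8.2]
  e6 0.1712 Tz 0.204 yaw -0.2785
t 12.1333 F [-2.21 -0.52  7.92] T [-0.157  0.328  0.153] z [0.105, 0.155, 0.12, 0.171, 0.157, 0.207, 0.124, 0.188] e [0.165 0.164 0.164 0.164 0.164 0.164 0.164 0.164] sdTz 0.033 e6 0.164 yaw -0.279 tcp [ 0.53   -0.0046  0.0925] gap 0.0389 j6 0.047
```

View pics/s5.png

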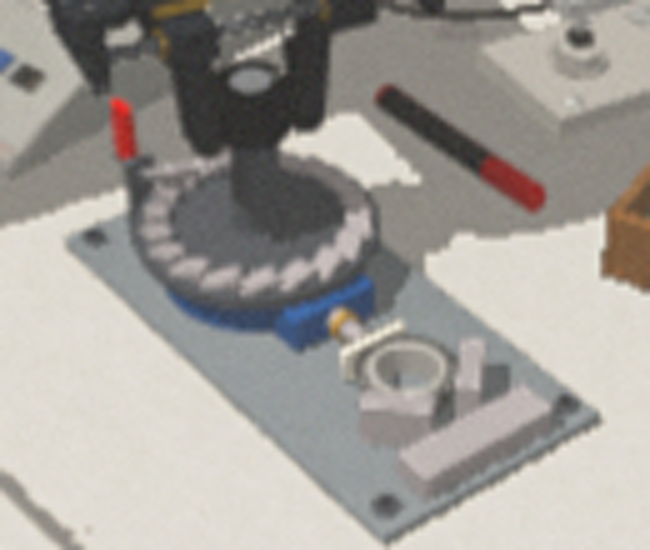

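```bash
python3 -m pendant '[[[0,0,0],0],[[0,0,0],0],[[0,0,0],0],[[0,0,0],0],[[0,0,-20],0],[[0,0,-50],0],[[0,0,-80],0],[[0,0,-80],0],[[0,0,-80],0]]' -0.3
python3 - <<'E'
from h import *
s=ctrl.sense();im=ctrl.camera("wrist"); cv2.imwrite("pics/w2.png",im[:,:,::-1]); print(s["tool_rot"],s["tcp_pos"])
im=ctrl.camera("top")[:,:,::-1]; cv2.imwrite("pics/t5.png",im); cv2.imwrite("pics/t5z.png",cv2.resize(im[165:260,200:350],None,fx=5,fy=5,interpolation=cv2.INTER_CUBIC))
E
```

```text
t: 12.93
tcp_pos: [0.5303, -0.0045, 0.1727]
tool_rot: [-3.142, -0.003, -0.279]
force: [-0.2, 0.1, -0.4]
finger_gap: 0.0572
[-3.14150598e+00 -2.68740695e-03 -2.78965525e-01] [ 0.5302949  -0.00453708  0.17268948]
```

View pics/w2.png

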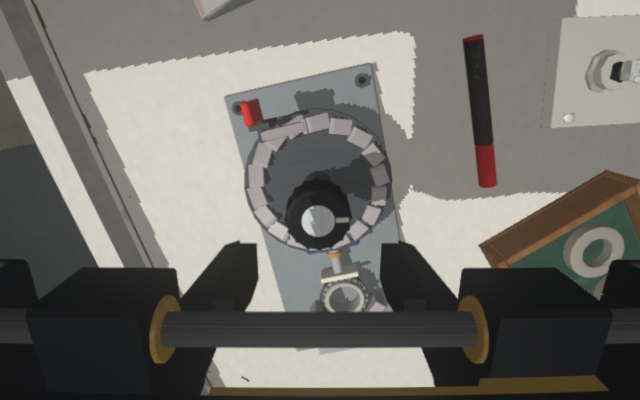

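View pics/t5z.png

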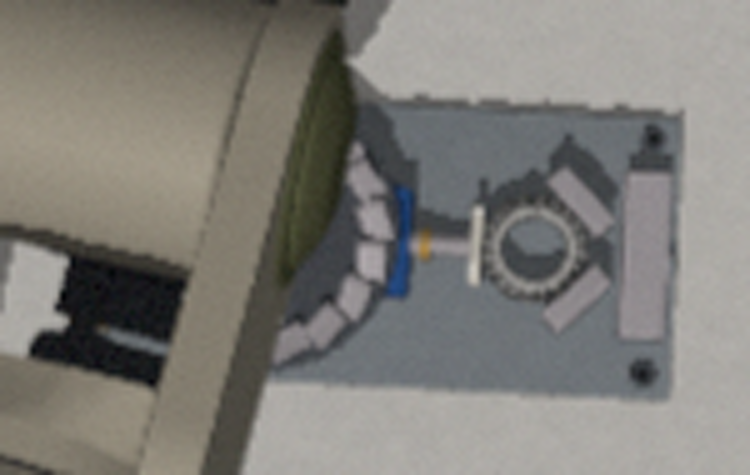

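```bash
python3 -m pendant '[[[-3,-37,0],-0.1],[[-6.5,-74.7,0],-0.216],[[-6.5,-74.7,0],-0.216],[[-6.5,-74.7,0],-0.216],[[-6.5,-74.7,0],-0.216],[[-6.5,-74.7,0],-0.216],[[-6.5,-74.7,0],-0.216]]' 1 25
python3 - <<'E'
from h import *
s=ctrl.sense();im=ctrl.camera("wrist"); cv2.imwrite("pics/w3.png",im[:,:,::-1]); print(s["tool_rot"],s["tcp_pos"])
z=cv2.imread("pics/w2.png")[170:260,270:370]; z=cv2.resize(z,None,fx=6,fy=6,interpolation=cv2.INTER_CUBIC); cv2.imwrite("pics/w2z.png",z)
E
```

```text
t: 13.62
tcp_pos: [0.5441, 0.0682, 0.1714]
tool_rot: [3.141, 0.001, -0.065]
force: [0.0, -0.1, 0.8]
finger_gap: 0.0126
[ 3.14149787e+00  7.56964580e-04 -6.48680717e-02] [0.5440586  0.06818865 0.17139437]
```

View pics/w3.png

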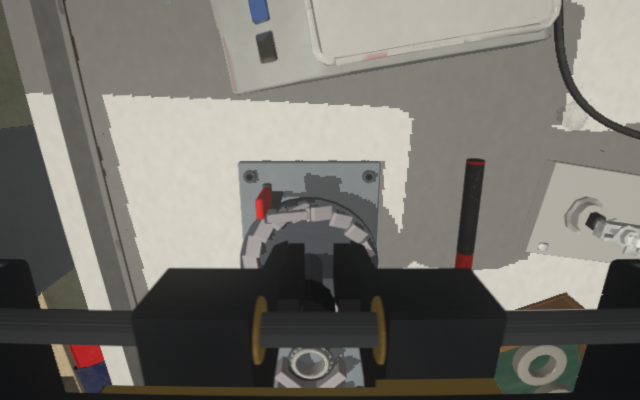

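View pics/w2z.png

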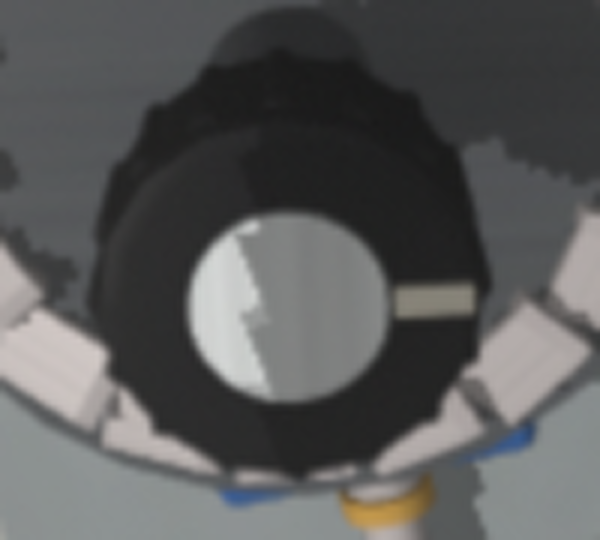

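```bash
python3 - <<'E'
from h import *
s=ctrl.sense()
for uv in ((266,186),(259,218),(268,210)): print(uv,wray(uv,.088,s).round(4))
p=(.530,-.004,-.0628)
print(f2w(p,np.array([[-32,61,88],[-32,77,88],[-29,61,88],[10,74,70]])/1e3).round(4))
im=cv2.imread("pics/w3.png")[170:240,230:400]; cv2.imwrite("pics/w3z.png",cv2.resize(im,None,fx=4,fy=4,interpolation=cv2.INTER_CUBIC))
E
```

```text
(266, 186) [0.5088 0.0841 0.088 ]
(259, 218) [0.5013 0.0613 0.088 ]
(268, 210) [0.5083 0.0668 0.088 ]
[[0.5019 0.0589 0.088 ]
 [0.5029 0.0749 0.088 ]
 [0.5049 0.0587 0.088 ]
 [0.5446 0.0692 0.07  ]]
```

View pics/w3z.png

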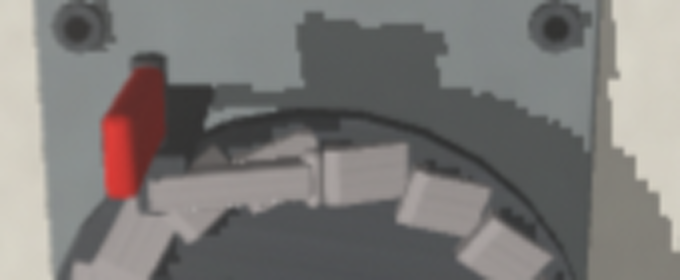

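```bash
python3 -m pendant '[[[0,0,30],0],[[0,0,60],0],[[0,0,85],0],[[0,0,101],0],[[0,0,101],0],[[0,0,101],0]]'; python3 -m pendant '[[[-8,0,0],0],[[-16,0,0],0],[[-22,0,0],0],[[-28,0,0],0],[[-28,0,0],0]]'
```

```text
t: 14.17
tcp_pos: [0.5442, 0.0687, 0.0707]
tool_rot: [-3.142, 0.001, -0.064]
force: [-0.0, 0.4, 0.4]
finger_gap: 0.0008
t: 14.58
tcp_pos: [0.5151, 0.0711, 0.0713]
tool_rot: [-3.142, -0.0, -0.063]
force: [1.4, -1.0, 0.8]
finger_gap: 0.0004
```

```bash
python3 -m pendant '[[[-6,0,0],0],[[-12,0,0],0],[[-17,0,0],0],[[-22,0,0],0],[[-25,0,0],0],[[-25,0,0],0],[[-25,0,0],0]]'; python3 - <<'E'
from h import *
im=ctrl.camera("scene")[:,:,::-1][150:260,230:360]; cv2.imwrite("pics/s6.png",cv2.resize(im,None,fx=5,fy=5,interpolation=cv2.INTER_CUBIC))
E
```

```text
t: 15.17
tcp_pos: [0.4913, 0.0725, 0.0708]
tool_rot: [-3.142, -0.0, -0.063]
force: [0.1, -0.8, -0.1]
finger_gap: 0.0006
```

View pics/s6.png

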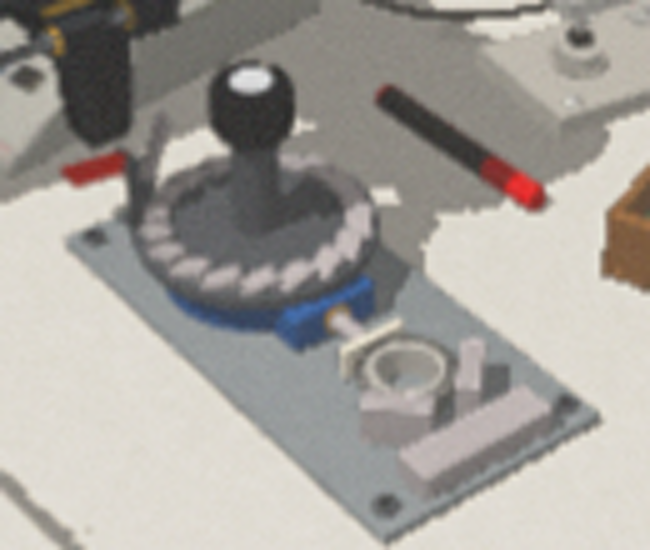

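```bash
python3 -m pendant '[[[0,0,-35],0],[[0,0,-70],0],[[0,0,-101],0],[[20,35,-101],0],[[43.4,73.9,-101],0],[[43.4,73.9,-101],0],[[43.4,73.9,-101],0],[[43.4,73.9,-101],0]]'; python3 -m pendant '[[[0,0,0],0],[[0,0,0],0],[[0,0,0],0]]' -0.3
python3 - <<'E'
from h import *
s=ctrl.sense();im=ctrl.camera("wrist"); cv2.imwrite("pics/w4.png",im[:,:,::-1]); print(s["tool_rot"],s["tcp_pos"])
E
```

```text
t: 15.88
tcp_pos: [0.5297, -0.0039, 0.1714]
tool_rot: [-3.141, 0.001, -0.064]
force: [-0.5, 0.5, -0.1]
finger_gap: 0.0004
t: 16.13
tcp_pos: [0.5296, -0.0031, 0.1718]
tool_rot: [-3.142, 0.0, -0.062]
force: [0.1, 0.8, 0.3]
finger_gap: 0.0181
[-3.14151255e+00  1.69529542e-04 -6.16985470e-02] [ 0.5296406  -0.00308236  0.17180014]
```

View pics/w4.png

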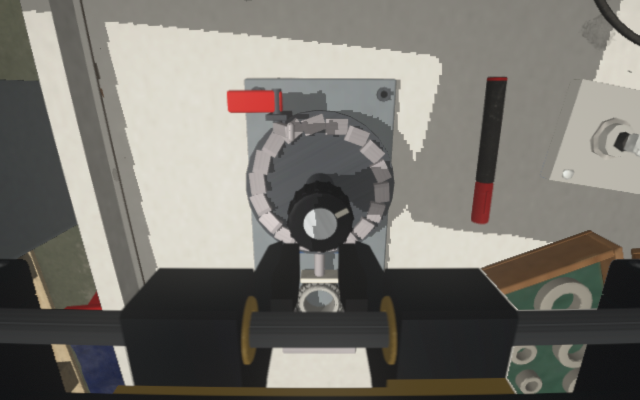

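```bash
python3 -m pendant '[[[0,0,0],0],[[0,0,0],0],[[0,0,0],0],[[0,0,0],0],[[0,0,0],0],[[0,0,0],0]]' -0.3; python3 - <<'E'
from h import *
s=ctrl.sense();im=ctrl.camera("wrist")[:,:,::-1]; cv2.imwrite("pics/w5.png",im); print(s["tool_rot"],s["tcp_pos"])
print("cap",wray((320,222.5),.123,s))
cv2.imwrite("pics/w5z.png",cv2.resize(im[170:260,270:370],None,fx=6,fy=6,interpolation=cv2.INTER_CUBIC))
E
```

```text
t: 16.68
tcp_pos: [0.53, -0.004, 0.1718]
tool_rot: [-3.142, -0.0, -0.063]
force: [-0.8, -0.3, 0.3]
finger_gap: 0.0574
[-3.14158916e+00 -2.85901453e-05 -6.30415259e-02] [ 0.52997759 -0.0040196   0.17175359]
cap [ 0.53050634 -0.00373941  0.123     ]
```

View pics/w5z.png

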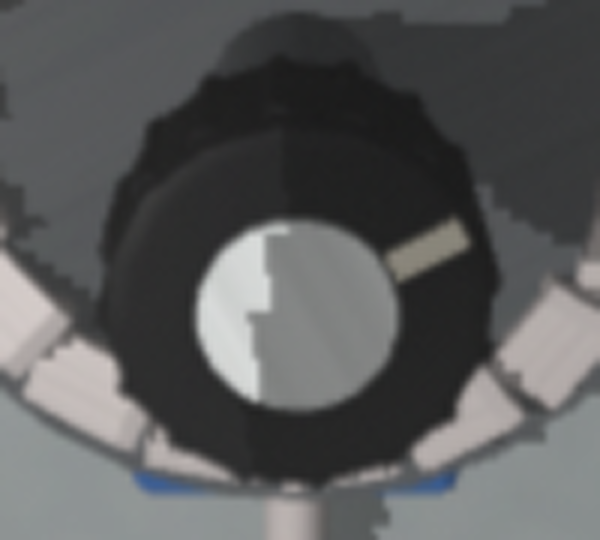

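```bash
python3 -m pendant '[[[0,0,25],0],[[0,0,50],0],[[0,0,70],0],[[0,0,79],0],[[0,0,79],0],[[0,0,79],0]]'; python3 -m pendant '[[[0,0,0],0],[[0,0,0],0],[[0,0,0],0],[[0,0,0],0],[[0,0,0],0]]' 1 12; python3 e.py; python3 -m pendant '[[[0,0,0],-0.1],[[0,0,0],-0.2],[[0,0,0],-0.3],[[0,0,0],-0.4],[[0,0,0],-0.5],[[0,0,0],-0.5]]';python3 e.py
```

```text
t: 17.23
tcp_pos: [0.5303, -0.0041, 0.0932]
tool_rot: [3.142, -0.0, -0.063]
force: [0.8, 0.4, 0.2]
finger_gap: 0.0572
t: 17.65
tcp_pos: [0.5303, -0.0041, 0.0937]
tool_rot: [3.141, -0.002, -0.063]
force: [-0.7, -0.1, 6.8]
finger_gap: 0.0396
  e6 0.0048 Tz 0.061 yaw -0.063
t: 18.15
tcp_pos: [0.5306, -0.004, 0.0937]
tool_rot: [3.14, -0.002, 0.442]
force: [-0.3, 0.3, 5.1]
finger_gap: 0.0396
  e6 -1.288 Tz 0.041 yaw 0.4423
```

```bash
python3 -m pendant '[[[0,0,0],-0.1],[[0,0,0],-0.2],[[0,0,0],-0.3],[[0,0,0],-0.4],[[0,0,0],-0.48],[[0,0,0],-0.48],[[0,0,0],-0.48],[[0,0,0],-0.48]]'|tail -2;python3 e.py; for i in 1 2 3; do python3 -m pendant '[[[0,0,0],-0.03],[[0,0,0],-0.03],[[0,0,0],-0.03],[[0,0,0],-0.03]]' | grep force; python3 e.py; done
```

```text
force: [2.7, 1.8, 6.2]
finger_gap: 0.0394
  e6 0.0081 Tz 0.003 yaw 0.9153
force: [1.1, 2.3, 5.1]
  e6 0.0187 Tz 0.001 yaw 0.9453
force: [1.9, 1.7, 5.8]
  e6 0.0186 Tz 0.001 yaw 0.9753
force: [2.4, 2.2, 5.5]
  e6 0.0186 Tz 0.032 yaw 1.0053
```

```bash
for i in 1 2 3; do python3 -m pendant '[[[0,0,0],-0.03],[[0,0,0],-0.03],[[0,0,0],-0.03],[[0,0,0],-0.03]]' | grep force; python3 e.py; done; python3 - <<'E'
from h import *
s=ctrl.sense();im=ctrl.camera("top")[:,:,::-1]; cv2.imwrite("pics/t7z.png",cv2.resize(im[165:260,200:350],None,fx=5,fy=5,interpolation=cv2.INTER_CUBIC))
E
```

```text
force: [1.6, 2.0, 5.5]
  e6 -0.1559 Tz -0.077 yaw 1.0349
force: [4.0, 2.0, 6.5]
  e6 -0.2407 Tz -0.229 yaw 1.0646
force: [5.1, 2.6, 6.0]
  e6 -0.2109 Tz -0.178 yaw 1.0946
```

View pics/t7z.png

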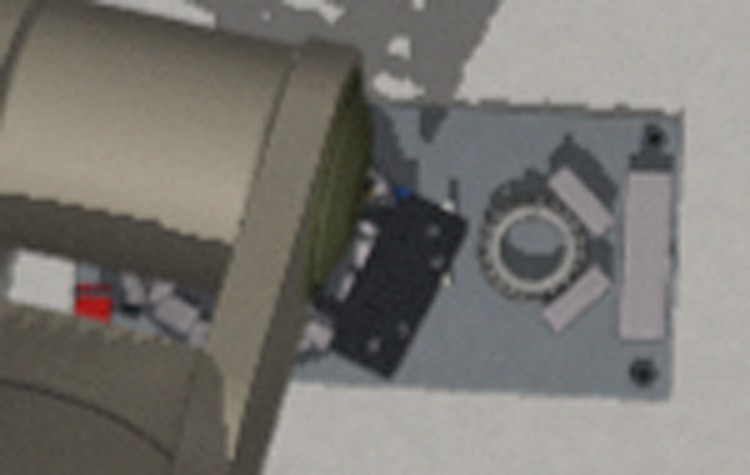

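```bash
python3 -m pendant '[[[0,0,0],0],[[0,0,0],0],[[0,0,0],0],[[0,0,0],0],[[0,0,-25],0],[[0,0,-60],0],[[0,0,-85],0],[[0,0,-85],0],[[0,0,-85],0]]' -0.3
python3 - <<'E'
from h import *
s=ctrl.sense();im=ctrl.camera("wrist")[:,:,::-1]; cv2.imwrite("pics/w6.png",im); print(s["tool_rot"])
cv2.imwrite("pics/w6z.png",cv2.resize(im[170:260,270:370],None,fx=6,fy=6,interpolation=cv2.INTER_CUBIC))
E
```

```text
t: 21.62
tcp_pos: [0.5301, -0.0041, 0.1785]
tool_rot: [3.14, -0.0, 1.097]
force: [-0.1, -0.0, -0.5]
finger_gap: 0.0572
[ 3.13962399e+00 -3.64693896e-04  1.09674941e+00]
```

View pics/w6.png

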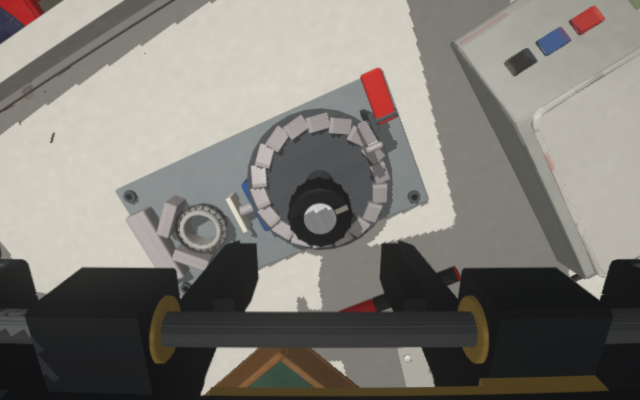

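View pics/w6z.png

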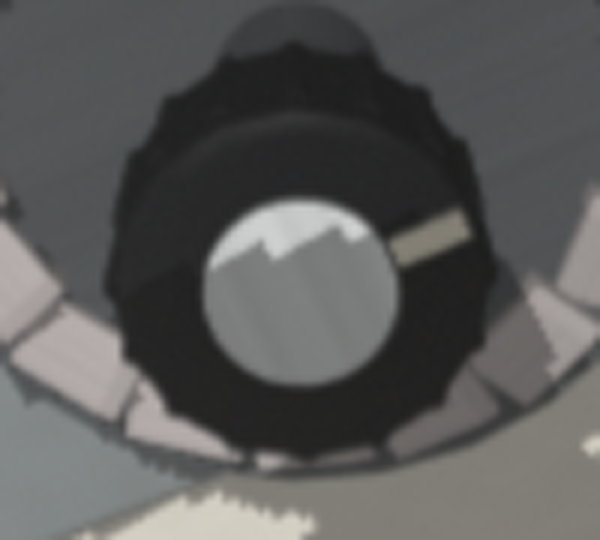

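```bash
python3 -m pendant '[[[0,0,-30],0],[[0,0,-60],0],[[0,0,-60],0],[[0,0,-60],0]]'|head -2
python3 - <<'E'
from h import *
im=ctrl.camera("scene")[:,:,::-1]; cv2.imwrite("pics/s8.png",im); cv2.imwrite("pics/s8z.png",cv2.resize(im[150:260,230:360],None,fx=5,fy=5,interpolation=cv2.INTER_CUBIC))
g=lambda f:cv2.cvtColor(cv2.imread(f),cv2.COLOR_BGR2GRAY).astype(np.float32)
a,b=g("pics/s5.png"),g("pics/s8z.png")
W=np.array([[1,0,362],[0,1,335]],np.float32)
cc,W=cv2.findTransformECC(a[335:395,362:450],b,W,cv2.MOTION_TRANSLATION,(3,500,1e-7),None,5); print(cc,W[:,2]-[362,335])
E
```

```text
t: 22.0
tcp_pos: [0.53, -0.004, 0.2374]
0.8144451845137503 [-1.02746582 -1.06234741]
```

View pics/s8z.png

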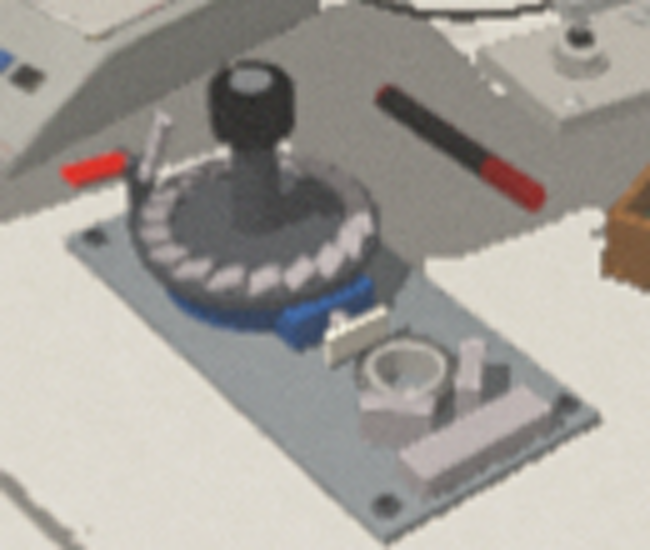

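View pics/s8.png

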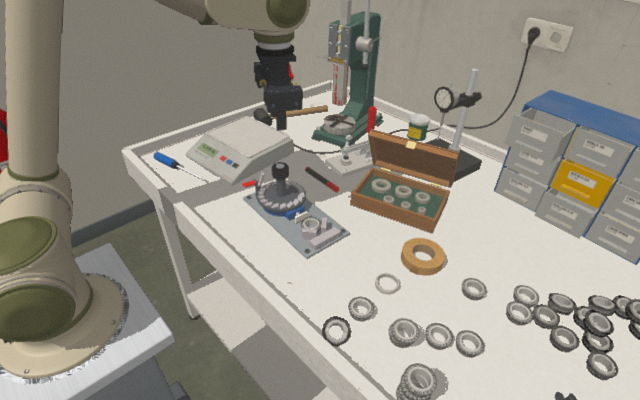

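```bash
python3 - <<'E'
from h import *
g=lambda f:cv2.cvtColor(cv2.imread(f),cv2.COLOR_BGR2GRAY).astype(np.float32)
b=g("pics/s8z.png")
for f in ("s3","s4","s5","s6"):
    a=g(f"pics/{f}.png")
    for x0,y0,x1,y1 in ((385,345,450,400),(395,340,452,390)):
        W=np.array([[1,0,x0],[0,1,y0]],np.float32)
        cc,W=cv2.findTransformECC(a[y0:y1,x0:x1],b,W,cv2.MOTION_TRANSLATION,(3,500,1e-7),None,5); print(f,round(cc,3),W[:,2]-[x0,y0])
E
```

```text
s3 0.991 [-0.08139038 -0.13967896]
s3 0.985 [-0.00457764 -0.25628662]
s4 0.978 [-0.35241699 -0.20092773]
s4 0.966 [-0.55230713 -0.33752441]
s5 0.971 [-0.89108276 -0.43884277]
s5 0.959 [-1.1076355  -0.64099121]
s6 0.992 [-0.01678467 -0.18786621]
s6 0.984 [-0.05380249 -0.17572021]
```

```bash
python3 -c "
from rig import ctrl
print(ctrl.close_job())"
```

```text
the job is handed in; nothing more can be done
None
```

I clamped the cone in the V, parked the pawl and wound the knob back to its stop. I handed the job in at about 22 s of the 72 s allowed. The clamping force may be right at the top of the recommended range.

- **Clamping:** I gripped the knob and turned it clockwise click by click. The torque stayed near zero through click 3 and began to rise early in the 4th, so I took that as the cone coming home. I added one more click (the 5th) and let go. The knob's pointer then read about 1.73 rad, against 1.745 for click 5, so the ratchet was holding it.
- **Parking the pawl:** I pushed the red tab over with shut fingers, at under 2 N in the readings. The tab then lay level and the pawl stood clear of the teeth. The knob unwound by itself to about 1.07 rad.
- **Winding back:** I turned it the rest of the way until I felt the stop. The pointer is back at its starting angle within about 0.02 rad, and the pad is at its starting place.

**Last pictures:** the cone is at its home point, and against the frame taken just after the pawl was parked it has moved by less than about 0.2 mm. The pawl is still parked, and everything I could see around the fixture lies where it was. The gripper hung free, well above the knob.

**Checks that disagreed:**
- **Contact point:** it lies very close to the boundary between clicks 3 and 4. The pictures put it at about 12.2 to 12.7 mm of feed, and the last comparison showed the cone already home at the end of click 3.
- **Squeeze:** at click 5 it was therefore about 17 to 18.5 N by my estimate. That is at the upper end of the 9 to 18 N range but below the 22 N limit.
- **Image match:** comparing against the clamped frames gave an apparent cone shift of about 0.5 mm. I put this down to the pad's changed position and shading, not to the cone moving.

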